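# Fetch the paint tin from behind the bottles

## Robot

A 7-joint arm with a two-finger parallel gripper is mounted at the origin on the work surface. World frame = base frame: x ahead of the robot, y to its left, z up, the work surface at z = 0. Lengths are in mm, angles in rad, forces in N, time in s.
With the tool pointing down it reaches from about 400 to 900 mm from the base axis. Payload 5.5 kg.
Tool frame: the origin (TCP) lies at the very end of the fingers, on their centre line; the grasp point (between the pads) lies 19 mm behind it; z points along the fingers, y is the line along which they close (so a half turn about z gives the same grasp; the last joint's range is limited). The gripper opens to 85 mm and grips with 20 to 120 N. Pads are 22 mm wide; open, the fingers measure 114 mm over their backs; the gripper's body (76 mm by 85 mm) begins 54 mm behind the grasp point. The pads swing forward as they close: fully open they stand 13 mm farther back than shut.
Start: joints at [-0.918, 0.501, -0.427, 1.55, 0.221, 1.138, -0.21], TCP at [246.965, 601.255, 231.31] pointing down, gripper open.
Joint ranges: [-2.88, 2.88], [-0.31, 2.03], [-1.54, 1.56], [0.2, 2.42], [-1.41, 4.55], [0.19, 2.02], [-2.57, 2.57]. Speed limits (rad/s): [2.57, 2.57, 3.14, 3.14, 3.14, 3.14, 3.14].

## Interface

Orientations are given as a unit quaternion [x, y, z, w].
In Python, from workcell import * gives the robot as it stands. Calls block until the motion is done:
- goto(position, orientation): joint-space move of the TCP to a pose.
- move_straight(position, speed=150, rot=None, force_limit=None): straight line of the TCP; rot=None keeps the orientation; speed is the mean speed in mm/s. With force_limit (N) it stops when the force on the tool has changed by that much, and returns True; else False.
- move_j(angles): joint-space move.
- set_gripper(opening, strength=None): finger opening in mm; strength is the grip in N (None keeps the last); returns when the fingers have stopped.
- hold(seconds).
- inverse_kinematics(position, orientation): joint angles nearest the present ones, or None.
- grab_frame(name): name is "scene" or "top" or "wrist"; returns a dict with "color" (480x640x3 uint8, red, green, blue), "fx", "fy", "cx", "cy" (pixels), "xyz" and "orientation" of the camera in the world; the wrist camera has in their place "hand_eye" (4x4, takes a point from camera to tool coordinates, whose origin is the TCP and whose axes are the flange's). Camera axes: x right, y up, looking along -z (the intrinsics and any distortion apply to the point x, -y, -z); pixel columns grow to the right and rows downward; lengths in mm; the calibration is good to about 2 mm. A picture is of the moment at which its call begins: read the wrist's pose just before it. There is no depth.
A pose or a line that the arm cannot do raises IKError and nothing moves.
- sign_off(): hands the job in; it is judged then, once.
Readings, each from a call of its own:
- current_clock(): time.
- current_qpos(): joint angles.
- current_dq(): joint speeds.
- current_tau(): joint torques, N m.
- current_position(): TCP position.
- current_orientation(): TCP orientation.
- current_wrist_force(): force on the tool from outside, world axes, zero at the start.
- current_wrist_torque(): the same for the moment, N m.
- current_gripper_width(): finger opening in mm.
- current_grasp_force(): force on a finger pad.
Only numpy, scipy, OpenCV 4.12 (cv2) and the standard library are available. Lean on these libraries where they do the work, as an engineer would, in place of code of your own. Each camera call takes 0.05 s, during which the arm holds its last target. There are 200 camera calls.

## Task

The open paint tin is half under the desk shelf, shut in by the row of three bottles (amber oil bottle, white medium bottle, spray can). Stand all three upright in the wooden side tray; then, with all three there, draw the tin out, keep it level and lay it in the middle of the cork mat, lined up with the mat's long side; finally stand each bottle back on the very spot in the row where it stood at the start. Set everything down without dropping it, and leave the ink pot, the eraser and the brush pot where they are.

Things in the scene. Friction and masses are not known exactly. Their poses are not given: they have to be found in the camera images.
- oil_bottle: amber glass oil bottle with a cream label and a black screw cap; round, body 48 mm across up to z = 88 mm, shoulder up to z = 106 mm, neck 25 mm across, cap 30 mm across from z = 110 to 140 mm (the top). 0.18 to 0.37 kg. Origin: centre of its underside, z up. Loose; starts in the row.
- medium_bottle: white plastic medium bottle with a pale blue label and a dark blue cap; round, body 52 mm across up to z = 82 mm, shoulder up to z = 97 mm, cap 34 mm across from z = 96 to 128 mm (the top). 0.17 to 0.34 kg. Origin: centre of its underside, z up. Loose; starts in the row.
- spray_can: aluminium spray can with a green band and a red cap; round, body 50 mm across up to z = 116 mm, neck 36 mm across, cap 42 mm across from z = 122 to 158 mm (the top). 0.19 to 0.40 kg. Origin: centre of its underside, z up. Loose; starts in the row.
- paint_tin: open watercolour tin, black sides, twelve coloured pans: a flat block 140 (x) by 60 (y) by 26 mm high, about 0.16 kg, loose on the desk. Origin: centre of its underside. Its far 56 to 64 mm are under the shelf, the rest sticks out towards the robot. It comes clear by sliding some 70 mm along its own -x (towards the robot); it may be held near its near end.
- shelf: low wooden desk shelf, fixed: 180 (x) by 360 (y) mm, top at z = 90, 75 mm free beneath; books on it up to z = 126 on its +y half. Origin: on the desk under its centre; front edge at x = -90 mm, facing the robot. Three ring stains 60 mm across on paper before it, at its x = -208, y = -66, 0, +66 mm: a bottle starts within 4 mm of each (in x and y), any on any; gaps 6 mm or more.
- side_tray: light wooden tray, fixed, for the bottles while they are out of the way: 215 mm (x) by 100 mm (y) outside, walls 6 mm thick and 20 mm high, floor 6 mm above the desk. Origin: underside centre. Three bottles fit in one row along its x, 66 mm apart. It is on the left or the right.
- cork_mat: brown cork mat, fixed, 190 mm (x) by 110 mm (y), 4 mm thick, the place for the paint tin. Origin: underside centre. It is on the other side from the tray.
- ink_pot: low dark blue ink pot with a brass lid, 46 mm across, 49 mm high; stands beyond one end of the bottle row, 125 to 140 mm from its middle. Origin: underside centre. Loose; leave alone.
- eraser: eraser in a blue sleeve, 22 mm (x) by 56 mm (y) by 14 mm high; lies beyond the other end of the bottle row, 125 to 140 mm from its middle. Origin: underside. Loose; leave alone.
- brush_pot: red tin with a yellow band full of brushes, 68 mm across, tin 95 mm high, brushes up to 170 mm; stands on top of the shelf, on its -y half. Origin: underside centre. Loose; leave alone.

How it is judged (in metres and radians):
On the way, in this order (a step that is already met when the one before it is completed fails the run):
1. all three bottles stand upright in the side tray, released, the paint tin still in its place (x of oil_bottle in the frame of side_tray between -0.08 and 0.08 m and y of oil_bottle in the frame of side_tray between -0.022 and 0.022 m and z of each of oil_bottle, medium_bottle, spray_can in the frame of side_tray below 0.01 m and angle between each of oil_bottle, medium_bottle, spray_can's own z axis and vertical below 0.1 rad and x of medium_bottle in the frame of side_tray between -0.08 and 0.08 m and y of medium_bottle in the frame of side_tray between -0.022 and 0.022 m and x of spray_can in the frame of side_tray between -0.08 and 0.08 m and y of spray_can in the frame of side_tray between -0.022 and 0.022 m and contact force between each of oil_bottle, medium_bottle, spray_can and the fingers below 0.05 N and linear speed of each of oil_bottle, medium_bottle, spray_can below 0.03 m/s and distance of paint_tin from where it was at the start of the episode below 0.025 m), for 0.2 s.
2. the paint tin lies on the middle of the cork mat, lined up with it and released, the three bottles still in the tray (x of paint_tin in the frame of cork_mat between -0.015 and 0.015 m and y of paint_tin in the frame of cork_mat between -0.015 and 0.015 m and z of paint_tin in the frame of cork_mat between 0.001 and 0.008 m and angle between each of paint_tin, oil_bottle, medium_bottle, spray_can's own z axis and vertical below 0.1 rad and angle between the x axis of paint_tin and the x axis of cork_mat, either way round below 0.17 rad and contact force between paint_tin and the fingers below 0.05 N and linear speed of paint_tin below 0.03 m/s and x of oil_bottle in the frame of side_tray between -0.08 and 0.08 m and y of oil_bottle in the frame of side_tray between -0.022 and 0.022 m and z of each of oil_bottle, medium_bottle, spray_can in the frame of side_tray below 0.01 m and x of medium_bottle in the frame of side_tray between -0.08 and 0.08 m and y of medium_bottle in the frame of side_tray between -0.022 and 0.022 m and x of spray_can in the frame of side_tray between -0.08 and 0.08 m and y of spray_can in the frame of side_tray between -0.022 and 0.022 m), for 0.2 s.
At the end, for the whole second after the job is handed in: the paint tin lies flat on the cork mat, its centre within 15 mm of the mat's centre along each side and its long side within 10 degrees of the mat's; each of the three bottles stands upright within 15 mm of where it stood at the start; all released and at rest (x of paint_tin in the frame of cork_mat between -0.015 and 0.015 m and y of paint_tin in the frame of cork_mat between -0.015 and 0.015 m and z of paint_tin in the frame of cork_mat between 0.001 and 0.008 m and angle between each of paint_tin, oil_bottle, medium_bottle, spray_can's own z axis and vertical below 0.1 rad and angle between the x axis of paint_tin and the x axis of cork_mat, either way round below 0.17 rad and contact force between each of paint_tin, oil_bottle, medium_bottle, spray_can and the fingers below 0.05 N and linear speed of each of paint_tin, oil_bottle, medium_bottle, spray_can below 0.03 m/s and distance of each of oil_bottle, medium_bottle, spray_can from where it was at the start of the episode below 0.015 m); the robot touches nothing.
It fails at once if a bottle is tipped by more than 35 degrees (angle between any of oil_bottle, medium_bottle, spray_can's own z axis and vertical above 0.61 rad).
It fails at once if the paint tin is tilted by more than 30 degrees (angle between paint_tin's own z axis and vertical above 0.52 rad).
It fails at once if a bottle or the tin is dropped (falls free, faster than 0.6 m/s) ((linear speed of oil_bottle above 0.6 m/s and contact force between oil_bottle and the fingers below 0.01 N) or (linear speed of medium_bottle above 0.6 m/s and contact force between medium_bottle and the fingers below 0.01 N) or (linear speed of spray_can above 0.6 m/s and contact force between spray_can and the fingers below 0.01 N) or (linear speed of paint_tin above 0.6 m/s and contact force between paint_tin and the fingers below 0.01 N)).
It fails at once if the ink pot, the eraser or the brush pot is moved by more than 15 mm (distance of any of ink_pot, eraser, brush_pot from where it was at the start of the episode above 0.015 m).
It also fails if it takes over 144 s, if anything falls off the work surface, if the arm or the gripper's body presses on something with over 40 N, if the wrist force passes 120 N, or if a joint passes its speed limit or range.

## Working session

There is one attempt and no reset: what is moved stays moved. The work goes in short steps, each a Python script; the robot and the scene stay as the last script left them, time stands still between calls to the robot, and variables do not carry over. Pictures are saved under pics/ and viewed, at most 14 in all, crops included, and the job is handed in when it is done.

```bash
mkdir -p pics; ls; python3 - <<'E'
from workcell import *
import cv2
for n in ("scene","top"):
    f=grab_frame(n); cv2.imwrite(f"pics/{n}0.png",f["color"][:,:,::-1])
    print(n,{k:v for k,v in f.items() if k!="color"})
print(current_orientation(),current_clock())
E
```

```text
pics
scene {'fx': 532.6807639014861, 'fy': 532.6807639014861, 'cx': 327.026400052367, 'cy': 244.27235176486337, 'xyz': array([ 993.28369406, -583.88070828,  851.16423021]), 'orientation': array([0.3514529 , 0.1053627 , 0.29195244, 0.88325723])}
top {'fx': 583.9188293532078, 'fy': 583.9188293532078, 'cx': 317.93369611568426, 'cy': 243.54169859595467, 'xyz': array([ 547.66278387,   11.79717303, 1093.47988942]), 'orientation': array([ 0.0045142 , -0.02343833, -0.69759941,  0.71609031])}
[ 1.93652596e-01  9.81069774e-01 -8.55176952e-04 -1.96307926e-04] 0.1
```

View pics/top0.png

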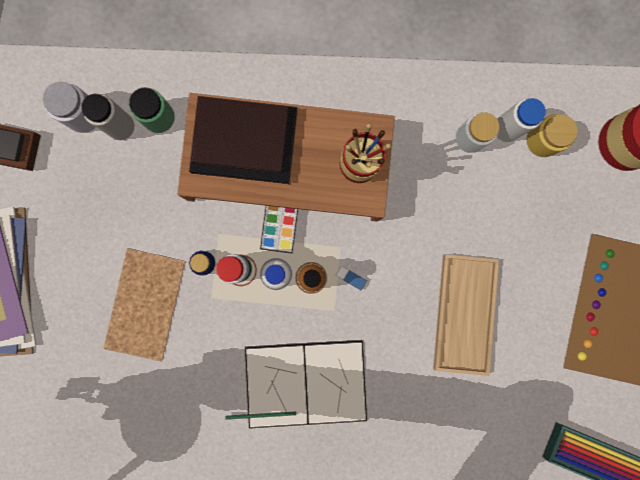

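View pics/scene0.png

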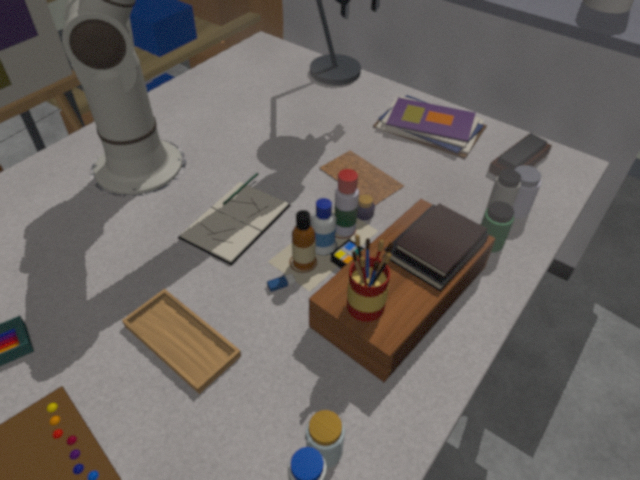

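```bash
cat > h.py <<'E'
from workcell import *
import cv2, numpy as np
from scipy.spatial.transform import Rotation as R
def ray(f,uv,z):
    d=R.from_quat(f["orientation"]).apply([(uv[0]-f["cx"])/f["fx"],-(uv[1]-f["cy"])/f["fy"],-1])
    c=np.array(f["xyz"]); return c+d*(z-c[2])/d[2]
def quat(a):  # tool down, y axis at world angle a
    y=np.array([np.cos(a),np.sin(a),0]); z=np.array([0,0,-1.])
    return R.from_matrix(np.c_[np.cross(y,z),y,z]).as_quat()
def blob(f,lo,hi,box):
    """largest contour in an HSV range inside box u0,v0,u1,v1"""
    h=cv2.cvtColor(f["color"],cv2.COLOR_RGB2HSV); m=cv2.inRange(h,np.array(lo),np.array(hi))
    k=np.zeros_like(m); u0,v0,u1,v1=box; k[v0:v1,u0:u1]=m[v0:v1,u0:u1]
    k=cv2.morphologyEx(k,cv2.MORPH_CLOSE,np.ones((5,5)))
    return max(cv2.findContours(k,cv2.RETR_EXTERNAL,cv2.CHAIN_APPROX_NONE)[0],key=cv2.contourArea)
E
python3 - <<'E'
from h import *
f=grab_frame("top")
for n,lo,hi,b,z in (("spray",(170,150,60),(180,255,255),(205,245,250,295),158),("spray2",(0,150,60),(6,255,255),(205,245,250,295),158),
  ("med",(105,150,60),(125,255,255),(255,255,295,295),128),("oil",(0,0,0),(180,255,45),(295,260,330,295),140)):
    try:
        c=blob(f,lo,hi,b); (u,v),r=cv2.minEnclosingCircle(c); P=ray(f,(u,v),z); print(n,u.__round__(1),round(v,1),"r mm",round(r*(1093-z)/584,1),P.round(1))
    except ValueError: print(n,"none")
def rect(n,c,z):
    q=cv2.boxPoints(cv2.minAreaRect(c)); P=np.array([ray(f,p,z) for p in q])[:,:2]
    e=P[1]-P[0],P[2]-P[1]; l=max(e,key=np.linalg.norm)
    print(n,q.round().tolist(),"centre",P.mean(0).round(1),"sides",[round(float(np.linalg.norm(x)),1) for x in e],"ang",round(float(np.arctan2(l[1],l[0])),3))
h=cv2.cvtColor(f["color"],cv2.COLOR_RGB2HSV)
for p in ((145,304),(468,315),(440,315),(280,320),(330,200),(250,300),(264,240),(290,245)): print(p,h[p[1],p[0]])
rect("mat",blob(f,(8,70,50),(20,255,255),(95,235,192,370)),4)
rect("tray",blob(f,(8,60,50),(25,255,255),(420,240,520,385)),20)
rect("pans",blob(f,(0,0,185),(180,90,255),(255,205,305,256)),26)
for p in ((180,196),(372,219)): print("shelf front corner",ray(f,p,90).round(1))
i=f["color"][190:310,180:390,::-1]; cv2.imwrite("pics/c1.png",cv2.resize(i,None,fx=3.8,fy=3.8,interpolation=2))
E
```

```text
spray 239.0 277.0 r mm 0.0 [528.3 111.7 158. ]
spray2 229.2 268.5 r mm 20.8 [541.4 127.7 158. ]
med 274.6 274.0 r mm 15.9 [534.1  56.6 128. ]
oil 311.8 278.1 r mm 13.9 [529.1  -4.7 140. ]
(145, 304) [ 14 111 166]
(468, 315) [ 16  93 197]
(440, 315) [ 16 102 175]
(280, 320) [ 12  20 196]
(330, 200) [ 12 136 156]
(250, 300) [ 18  37 205]
(264, 240) [107 153 178]
(290, 245) [ 24  70 219]
mat [[103.0, 348.0], [127.0, 247.0], [185.0, 261.0], [161.0, 362.0]] centre [470.4 301.3] sides [189.7, 110.1] ang -0.188
tray [[433.0, 370.0], [443.0, 254.0], [499.0, 259.0], [489.0, 375.0]] centre [ 467.2 -292.9] sides [215.2, 105.1] ang -0.07
pans [[255.0, 205.0], [295.0, 205.0], [295.0, 251.0], [255.0, 251.0]] centre [616.7  63. ] sides [73.1, 84.3] ang -3.114
shelf front corner [663.  224.1  90. ]
shelf front corner [ 632.6 -106.9   90. ]
```

View pics/c1.png

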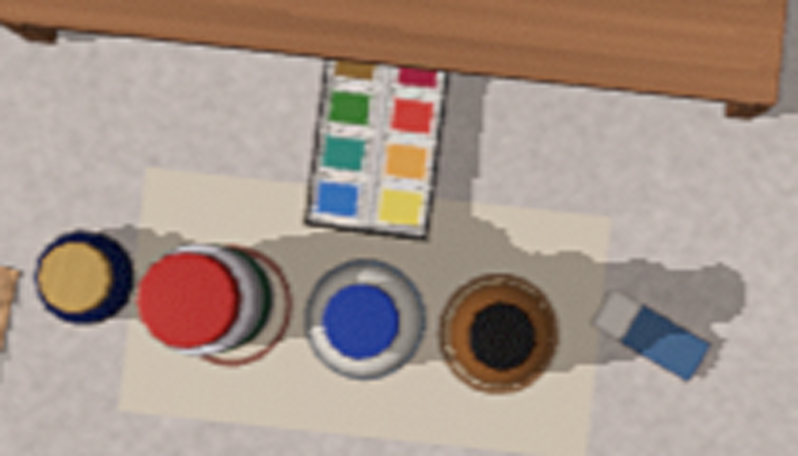

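The top view shows the row from left to right: spray can (229,268), medium (275,274), oil (312,278). The tin's near corners are at about (260,249) and (292,253). The tray is on -y and the mat on +y.

```bash
cat >> h.py <<'E'
A=-0.092; TY=-0.07; TC=np.array([467.2,-295.4]); MC=np.array([470.4,301.3]); MY=-0.188
tx=np.array([np.cos(TY),np.sin(TY)])
B={"spray":(np.array([541.4,127.7]),122,TC+64*tx),"oil":(np.array([529.1,-4.7]),107,TC),"med":(np.array([534.1,56.6]),94,TC-64*tx)}
E
python3 - <<'E'
from h import *
f=grab_frame("top")
c=lambda x,y:ray(f,(180+x/3.8-.4,190+y/3.8-.4),26)[:2].round(1)
for p in ((306,225),(427,239),(447,72),(325,60)): print("tin",c(*p))
for n,(p,z,t) in B.items():
  for nm,q,angs in (("row",p,(A,A+np.pi)),("tray",t,(TY+np.pi/2,TY-np.pi/2))):
    for a in angs:
      for zz in (z,330):
        j=inverse_kinematics([*q,zz],quat(a)); print(n,nm,round(a,2),zz,None if j is None else np.round(j,2))
for nm,q,angs in (("tin",(560,75),(A+np.pi/2,A-np.pi/2)),("mat",MC,(MY+np.pi/2,MY-np.pi/2))):
    for a in angs:
        for zz in (2,150): 
            j=inverse_kinematics([*q,zz],quat(a)); print(nm,round(a,2),zz,None if j is None else np.round(j,2))
E
```

```text
tin [577.8  89. ]
tin [572.6  30.8]
tin [653.4  23.3]
tin [657.6  82.2]
spray row -0.09 122 [-0.26  0.44 -0.02  1.89  0.01  0.81 -0.38]
spray row -0.09 330 [-0.21  0.22 -0.09  1.68  0.02  1.25 -0.39]
spray row 3.05 122 [ 0.2   0.51 -0.61  1.88  0.38  0.87  2.45]
spray row 3.05 330 [ 0.66  0.5  -1.29  1.65  0.49  1.37  2.35]
spray tray 1.5 122 [ 0.31  0.52  0.21  1.76 -0.14  0.87  2.08]
spray tray 1.5 330 [ 0.11  0.34  0.48  1.56 -0.16  1.28  2.11]
spray tray -1.64 122 [-0.05  0.62  0.72  1.78 -0.5   0.93 -0.76]
spray tray -1.64 330 [ 0.03  0.36  0.58  1.56 -0.2   1.28 -1.  ]
oil row -0.09 107 [-0.11  0.42  0.08  1.97 -0.05  0.76 -0.09]
oil row -0.09 330 [-0.13  0.17  0.1   1.74 -0.02  1.23 -0.12]
oil row 3.05 107 [-0.96  0.94  1.35  1.99 -1.03  1.16 -2.39]
oil row 3.05 330 [ 1.01  0.54 -1.45  1.71  0.55  1.39  2.52]
oil tray 1.5 107 [ 0.26  0.47  0.32  1.92 -0.2   0.78  2.19]
oil tray 1.5 330 [ 0.01  0.24  0.61  1.7  -0.14  1.25  2.15]
oil tray -1.64 107 [-0.12  0.6   0.84  1.93 -0.58  0.87 -0.62]
oil tray -1.64 330 [-0.01  0.24  0.63  1.7  -0.15  1.25 -0.99]
med row -0.09 94 [-0.18 
[... 217 characters left out ...]
 ]
med tray 1.5 94 [ 0.18  0.43  0.47  2.06 -0.29  0.71  2.34]
med tray 1.5 330 [-0.1   0.12  0.74  1.83 -0.09  1.22  2.16]
med tray -1.64 94 [-0.13  0.54  0.87  2.07 -0.59  0.79 -0.53]
med tray -1.64 330 [-0.05  0.12  0.68  1.83 -0.08  1.22 -0.99]
tin 1.48 2 [ 0.02  0.66 -0.26  1.9   0.28  0.62  1.07]
tin 1.48 150 [ 0.    0.42 -0.23  1.85  0.12  0.89  1.19]
tin -1.66 2 [-0.33  0.65  0.19  1.92 -0.21  0.6  -1.67]
tin -1.66 150 [-0.39  0.42  0.26  1.86 -0.14  0.88 -1.72]
mat 1.38 2 [-0.36  0.66 -0.33  1.92  0.34  0.62  0.48]
mat 1.38 150 [-0.3   0.43 -0.39  1.86  0.21  0.89  0.59]
mat -1.76 2 [-0.79  0.64  0.22  1.93 -0.23  0.59 -2.18]
mat -1.76 150 [-0.8   0.41  0.23  1.87 -0.12  0.87 -2.27]
```

```bash
cat >> h.py <<'E'
QR,QT=quat(A),quat(TY-np.pi/2)
def go(p,z,speed=200,**k): return move_straight([p[0],p[1],z],speed=speed,**k)
def carry(src,qs,dst,qd,zs,zd,top=330):
    """pick at src (TCP height zs), stand at dst (zd)"""
    set_gripper(85); goto([*src,top],qs); go(src,zs+40,300); go(src,zs,80)
    set_gripper(0,60); w=current_gripper_width(); go(src,zs+15,60); go(src,top,300)
    print("grip",round(w,1),round(current_gripper_width(),1),"F",np.round(current_grasp_force(),1))
    goto([*dst,top],qd); go(dst,zd+25,250); go(dst,zd+5,60)
    hit=go(dst,zd-3,15,force_limit=4); z=current_position()[2]
    print("touch",hit,"z",round(z-zd,1),"t",round(current_clock(),1))
    set_gripper(85); go(dst,zd+60,120); go(dst,top,300)
E
python3 - <<'E'
from h import *
p,z,t=B["spray"]; carry(p,QR,t,QT,z,z+6)
f=grab_frame("top"); cv2.imwrite("pics/t1.png",f["color"][:,:,::-1]); print(current_clock())
E
```

```text
grip 40.5 41.2 F 60.9
touch True z 0.7 t 8.8
10.6417
```

View pics/t1.png

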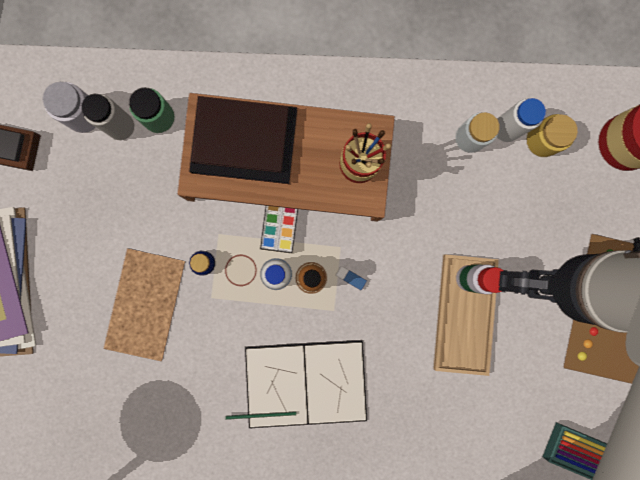

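The spray can stands at the far end of the tray (486,280), and its ring (240,270) is clear. I'll move the other two now.

```bash
python3 - <<'E'
from h import *
for n in ("oil","med"):
    p,z,t=B[n]; carry(p,QR,t,QT,z,z+6)
goto([560,62,300],quat(A+np.pi/2))
f=grab_frame("scene"); cv2.imwrite("pics/s2.png",f["color"][:,:,::-1])
f=grab_frame("top"); 
for n,lo,hi,b,z in (("spray",(0,150,60),(6,255,255),(435,250,520,380),164),("med",(105,150,60),(125,255,255),(435,250,520,380),134),("oil",(0,0,0),(180,255,45),(435,295,500,330),146)):
    (u,v),r=cv2.minEnclosingCircle(blob(f,lo,hi,b)); d=ray(f,(u,v),z)[:2]-TC; print(n,round(r,1),"in tray",np.round([d@tx,d@[-tx[1],tx[0]]],1))
print(current_clock())
E
```

```text
grip 28.5 28.9 F 59.4
touch True z 0.4 t 18.1
grip 32.5 32.6 F 62.2
touch True z 0.6 t 28.1
spray 14.6 in tray [67.1  6.1]
med 11.9 in tray [-58.8   4.1]
oil 10.6 in tray [3.  5.6]
32.15
```

View pics/s2.png

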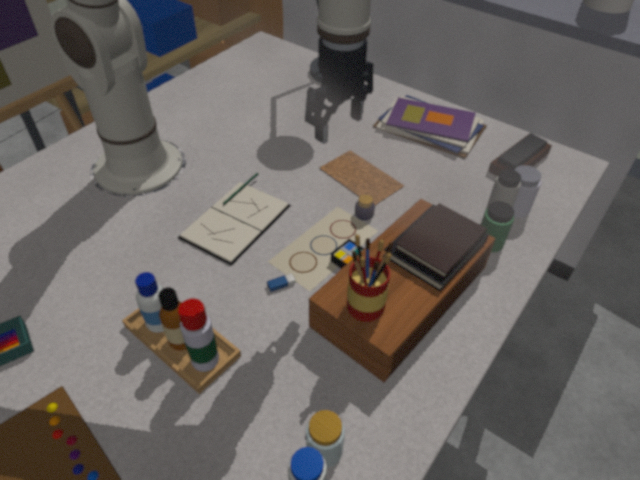

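All three bottles stand in the tray and the tin's front is free. Next I draw the tin out, grip it again at its middle and lay it on the mat.

```bash
python3 - <<'E'
from h import *
a=-0.0925; u=np.array([np.cos(a),np.sin(a)]); N=np.array([575.2,59.9]); q=quat(a+np.pi/2)
set_gripper(85); g=N+25*u; goto([*g,150],q); go(g,30,200); print("hit",go(g,1,40,force_limit=8),current_position().round(1))
set_gripper(0,50); print("w",current_gripper_width(),current_grasp_force())
g2=g-82*u; go(g2,1,70); set_gripper(85)
c=g2+45*u; go(c,1,100); set_gripper(0,60); print("w",current_gripper_width(),current_grasp_force(),current_wrist_force().round(1))
go(c,20,50); go(c,120,150)
qm=quat(MY+np.pi/2); goto([*MC,120],qm); go(MC,25,120); go(MC,9,50)
print("touch",go(MC,2,12,force_limit=3),current_position().round(1),current_clock())
set_gripper(85); go(MC,60,100); go(MC,300,300); goto([420,-100,330],QT)
f=grab_frame("top"); i=f["color"][180:390,80:380,::-1]; cv2.imwrite("pics/m1.png",cv2.resize(i,None,fx=2.6,fy=2.6,interpolation=2)); print(current_clock())
E
```

```text
hit False [600.2  57.6   1. ]
w 58.79236986567481 55.34723997116089
w 58.93818784425002 66.00914597511292 [-1.1 -1.2  4.2]
touch True [470.7 301.5   5.2] 41.8667
45.8833
```

View pics/m1.png

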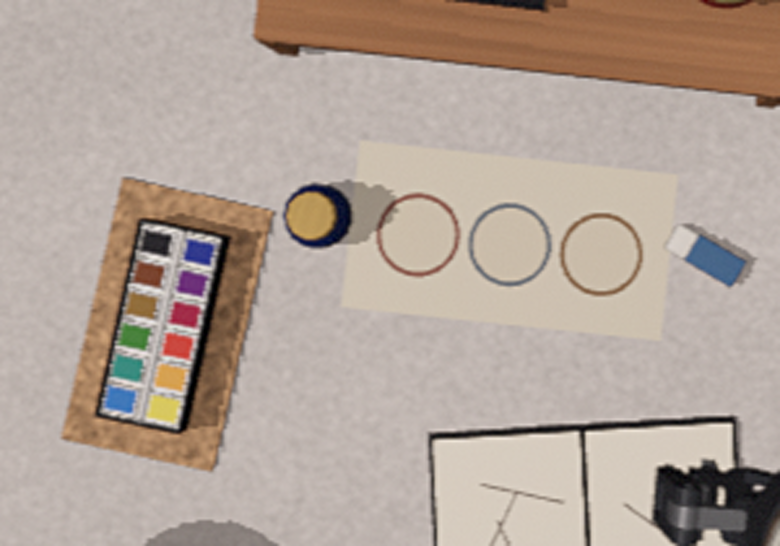

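The tin lies on the mat. In the crop the mat's centre is (168,324) and the tin's is (162,325), or about (171,325) once corrected for its height, so it is within 3 mm and parallel. Now I put the bottles back.

```bash
python3 - <<'E'
from h import *
for n in ("med","oil","spray"):
    p,z,t=B[n]; carry(t,QT,p,QR,z+6.5,z+.5)
goto([420,-150,330],QT)
f=grab_frame("top"); cv2.imwrite("pics/e1.png",f["color"][:,:,::-1])
for n,lo,hi,b,z in (("spray",(0,150,60),(6,255,255),(205,245,250,295),158),("med",(105,150,60),(125,255,255),(255,255,295,295),128),("oil",(0,0,0),(180,255,45),(295,260,330,295),140)):
    (u,v),r=cv2.minEnclosingCircle(blob(f,lo,hi,b)); print(n,(ray(f,(u,v),z)[:2]-B[n][0]).round(1))
print(current_clock())
E
```

```text
grip 33.0 32.5 F 59.8
touch True z 0.5 t 53.4
grip 28.4 28.5 F 59.3
touch True z 0.4 t 63.0
grip 40.7 40.7 F 60.8
touch True z 0.6 t 72.7
spray [0.3 0.3]
med [ 1.5 -0.4]
oil [ 1.  -0.3]
75.6833
```

View pics/e1.png

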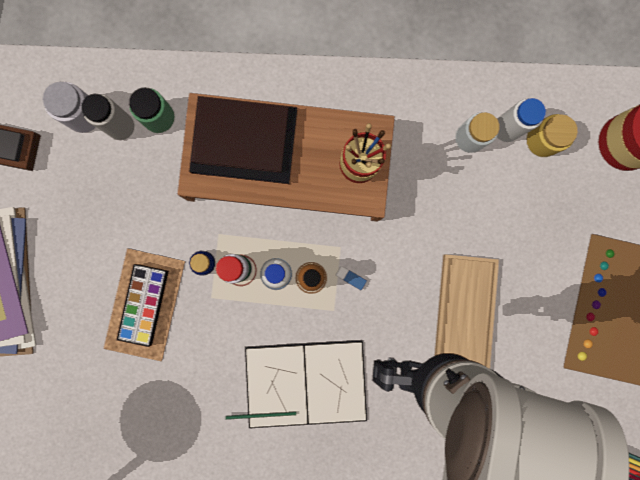

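The bottles are back within 2 mm of their starting spots (229,268), (275,274) and (312,278). The tin is centred on the mat, the other things haven't moved, and the arm is clear.

```bash
python3 -c "
from workcell import *
print(sign_off())"
```

```text
the job is handed in; nothing more can be done
None
```

The job is handed in after about 76 s of robot time: in the last top view the tin lies on the middle of the cork mat, all three bottles are back within 2 mm of their starting spots, and the ink pot, eraser and brush pot look unmoved; the judge's verdict was not shown.

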